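# Load the paper dispenser and hold its tensioner back

## Task

Load the paper roll onto the dispenser's upright spindle, fully down on its flange, and let go of it. Then push the sprung tensioner arm back, away from the spindle, by its upright roller until it is well past its ratchet click. It does not latch, so finish while still holding the roller there steadily (do not let go) for a colleague to thread the paper, and leave the amber vial and the beaker where they stand.

Things in the scene. Friction and masses are not known exactly. Their poses are not given: they have to be found in the camera images.
- paper_roll: the roll of white paper on a cardboard core, standing upright: 48 mm diameter, 58 mm tall, through bore 20 mm diameter; 0.08 to 0.17 kg. Origin at the centre of its underside, z up along the bore. It trades places at the start with the vial and the beaker.
- dispenser: fixed dispenser: aluminium plate 120 mm (its x) by 200 mm (its y), top 12 mm above the bench, turned up to 0.3 rad. Origin: plate centre, on the bench; x points away from the robot, y to the left. Spindle at (0, +65) mm, arm pivot at (+30, -30) mm with a nut 48 mm high; pawl housing at (+30, -87) mm, 32 mm high.
- spindle_seat (a point): centre of the top face of the spindle's black flange (42 mm diameter), 16 mm above the bench; the loaded roll's underside rests here. From here a steel spindle of 13 mm diameter rises 67 mm, its last 7 mm tapering to 6 mm.
- pivot_point (a point): point on the upright axis about which the tensioner arm swings, 34 mm above the bench
- idler: upright grey roller at the free end of the tensioner arm: 20 mm diameter, 50 mm tall, foot flange 26 mm (3 mm thick), 3 mm screw head on top; spins freely. Origin at the centre of its underside, 34 mm above the bench, 90 mm from pivot_point; the arm (top at 32 mm) runs below it. At rest 84 mm from the spindle's axis. Push it with shut fingers or pinch it from above.
- tension_arm (a joint): angle of the tensioner arm, rad: 0 at rest, growing anticlockwise seen from above (the roller moves right, away from the spindle) to the end stop at 0.90. A spring drives it back: 3 N at the roller at rest, 6 N at the far end, about 2 N more before the click. The click is complete at 0.62 (roller 55 mm along its arc); well past it is 0.68 to 0.90. It springs back if let go.
- amber_vial: bystander: capped amber vial, 33 mm diameter, 80 mm tall, origin at the centre of its underside
- glass_beaker: bystander: clear beaker, 57 mm diameter, 69 mm tall, origin at the centre of its underside
Things that resemble listed ones, but are neither listed nor needed, are in the scene too. Leave any purple or yellow look-alike of the paper_roll alone.

How it is judged:
By the outcome, as a careful person would: the job done as asked, in the order asked, and still so for the second after the job is handed in, while the arm keeps its last pose, push and grip.
It also fails if it takes over 53 s, if anything falls off the work surface, if the arm or the gripper's body presses on something with over 40 N, if the wrist force passes 120 N, or if a joint passes its speed limit or range.

## Robot

A 6-joint arm with a two-finger parallel gripper is mounted at the origin on a cart in front of the work surface, level with it; the furniture and walls round the work are solid. World frame = base frame: x ahead of the robot, y to its left, z up, the work surface at z = 0. Lengths are in m, angles in degrees, forces in N, time in s.
With the tool pointing down it reaches from about 0.35 to 0.725 m from the base axis. Payload 6 kg.
Tool frame: the origin (TCP) lies at the very end of the fingers, on their centre line; the grasp point (between the pads) lies 19 mm behind it; z points along the fingers, y is the line along which they close (so a half turn about z gives the same grasp; the last joint's range is limited). The gripper opens to 85 mm and grips with 20 to 120 N. Pads are 22 mm wide; open, the fingers measure 114 mm over their backs; the gripper's body (76 mm by 85 mm) begins 54 mm behind the grasp point. The pads swing forward as they close: fully open they stand 13 mm farther back than shut.
Start: joints at [83.119, 2.303, 4.859, 0, -92.561, -19.12], TCP at [0.263, 0.539, 0.231] pointing down, gripper open.
Joint ranges: [-146.85, 146.85], [-73.84, 115.35], [-62.03, 85.46], [-188.31, 113.3], [-161.28, -10.13], [-171.36, 171.36]. Speed limits (degrees/s): [147.25, 147.25, 172.46, 180, 180, 180].

## Interface

Orientations are given as [roll, pitch, yaw] about the fixed x, y, z axes, in that order (R = Rz(yaw) Ry(pitch) Rx(roll)).
In Python, from workcell import env gives the robot as it stands. The module is installed in compiled form; this text tells all that it offers.
- The arm moves only by the tool jog_arm, never from a script. Its argument "motion" is one flat list of numbers, 4 for each row, row after row: the shift along the world's x, y, z in m, then the turn about the world's z in rad. In form: [dx, dy, dz, roll, dx, dy, dz, roll, ...]. A call has 1 to 8 rows; each row shifts and turns the commanded pose from where the row before left it; what a row does not reach is not made up. A row lasts 1/12 s, in which the tool goes at most 41.7 mm and 7.16 degrees, less where a joint would pass 70% of its speed; a pose out of reach is approached as far as the arm can. A call with a gripper value outside its range is refused whole. "gripper" is the closure, from -1 (fully open) to 1 (shut), set as the call begins (left out, the last holds). The fingers move at their own pace and stop on an object; "grip_force" is the grip in N (left out, the last holds). Time passes only in rows, so rows that do not move let the fingers close. It gives the time, the measured TCP pose, the force, the opening and the grip force at its end, in the units of the state.
- env.get_obs(): the state, without advancing time (a new reading comes with each control period).
- env.camera(name): name is "scene" or "top"; returns (picture, depth): 400x640x3 uint8, blue, green, red; 400x640 float32, m along the optical axis (not along the pixel's ray), 0 where there is no reading.
- env.camera_params(name): a dict with "camera_matrix" (3x3 intrinsics, pixels), "R" (3x3) and "t" (3): a world point X has camera coordinates R X + t. Camera axes: x right, y down, z forward; pixel columns grow to the right and rows downward; lengths in m; the calibration is good to about 2 mm. A picture is of the moment at which its call begins. camera_params takes no time and is no camera call.
- env.finish_job(): hands the job in; it is judged then, once.
The state is a dict: "t": time; "qpos": joint angles; "dq": joint speeds; "tau": joint torques, N m; "ee_pos": TCP position; "tcp_rot": TCP orientation; "wrist_force": force on the tool from outside, world axes, zero at the start; "wrist_torque": the same for the moment, N m; "finger_gap": finger opening in m; "grasp_force": force on a finger pad.
Only numpy, scipy, OpenCV 4.12 (cv2) and the standard library are available. Lean on these libraries where they do the work, as an engineer would, in place of code of your own. Each camera call takes 0.05 s, during which the arm holds its last target. There are 200 camera calls.

## Working session

There is one attempt and no reset: what is moved stays moved. The work goes in short steps, Python scripts to look and compute and a tool call to move; the robot and the scene stay as the last step left them, time stands still between calls to the robot, and variables do not carry over. Pictures are saved under pics/ and viewed, at most 10 in all, crops included, and the job is handed in when it is done.

Besides the shell and the picture viewer there is one more tool, called after ">>>" as name(argument=value, ...) on one line, values as JSON. jog_arm: Moves the arm, as the interface text tells. Its arguments: {"type":"object","properties":{"motion":{"type":"array"},"gripper":{"type":"number"},"grip_force":{"type":"number"}},"required":["motion"]}

```bash
mkdir -p pics
cat > h.py <<'E'
import numpy as np, cv2
from workcell import env
def cam(n):
    p=env.camera_params(n); return np.array(p["camera_matrix"]),np.array(p["R"]),np.array(p["t"]).ravel()
def cast(n,u,v,z):
    K,R,t=cam(n); d=R.T@np.linalg.solve(K,[u,v,1.]); c=-R.T@t
    return c+d*(z-c[2])/d[2]
def proj(n,X):
    K,R,t=cam(n); q=K@(R@np.asarray(X,float)+t); return q[:2]/q[2]
def cloud(n,D):
    K,R,t=cam(n); v,u=np.indices(D.shape); P=np.stack([(u-K[0,2])/K[0,0]*D,(v-K[1,2])/K[1,1]*D,D],-1)
    return (P-t)@R
E
python3 - <<'E'
from h import *
for n in("top","scene"):
    im,d=env.camera(n); cv2.imwrite(f"pics/{n}0.png",im); np.save(f"{n}0.npy",d); K,R,t=cam(n); print(n,-R.T@t,K[0,0])
print(env.get_obs())
E
```

```text
top [0.45211764 0.12761633 0.97499298] 472.72600821588264
scene [ 0.097175   -0.44739226  0.56627231] 444.8951385752099
{'t': 0.1, 'qpos': array([ 8.31181213e+01,  2.33460330e+00,  4.81021835e+00, -2.40240295e-02,
       -9.25622900e+01, -1.91203808e+01]), 'dq': array([-0.06798106, -0.0312179 ,  0.13207301,  0.09533007,  0.00597809,
        0.03227273]), 'tau': array([-5.04100142e-03, -3.69348514e+01,  3.48280764e+01,  6.95146635e+00,
       -4.58965995e-03,  2.75705879e-06]), 'ee_pos': array([0.26283817, 0.53904397, 0.23040346]), 'tcp_rot': array([ 1.79910245e+02, -5.71316129e-03, -2.60011992e+01]), 'wrist_force': array([0.01317625, 0.98224441, 0.58076936]), 'wrist_torque': array([ 0.00789989,  0.03861183, -0.00887091]), 'grasp_force': 0.0, 'finger_gap': 0.08550009521287023}
```

View pics/top0.png

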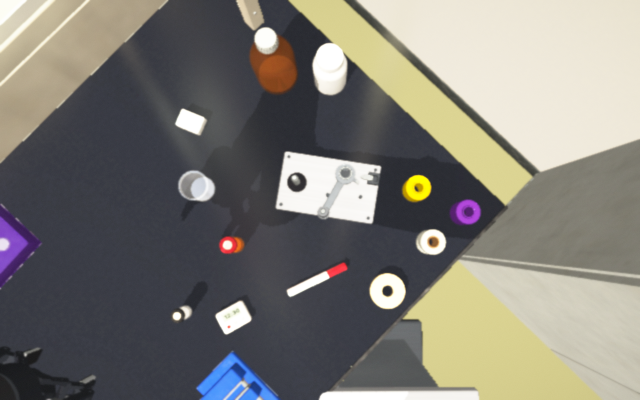

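View pics/scene0.png

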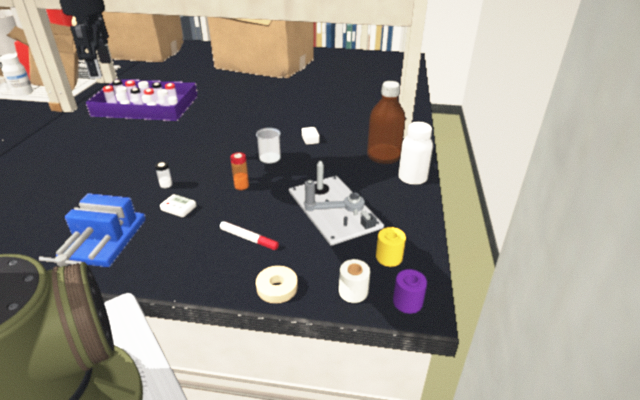

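The top picture shows the paper-roll candidates at white with a brown core (431,242), yellow (417,188), purple (467,212), and a flat cream tape ring (388,291). Only the first is a tall white roll on cardboard. The dispenser is at (328,188), with its spindle at about (297,182) and its idler at about (323,212). The vial is at (231,245) and the beaker at (197,186).

Run:
```python
from h import *
im=cv2.imread("pics/top0.png");D=np.load("top0.npy");P=cloud("top",D)
sc=cv2.imread("pics/scene0.png");DS=np.load("scene0.npy");PS=cloud("scene",DS)
a=cv2.resize(im[140:320,260:500],None,fx=3.3,fy=3.3,interpolation=cv2.INTER_CUBIC);cv2.imwrite("pics/crop.png",a)
# roll: points at top height, both views
for n,Q,I in(("top",P,im),("scene",PS,sc)):
    w=cast("top",431,242,.058)
    m=(np.abs(Q[...,2]-.058)<.006)&(np.hypot(Q[...,0]-w[0],Q[...,1]-w[1])<.045)
    p=Q[m]; 
    if len(p): print(n,"roll",w,m.sum(),p.mean(0),cv2.minEnclosingCircle(p[:,:2].astype(np.float32)))
    # plate
    c=cast("top",328,188,.012)
    m=(np.abs(Q[...,2]-.012)<.004)&(np.hypot(Q[...,0]-c[0],Q[...,1]-c[1])<.14)&(I.min(-1)>110)
    p=Q[m]; print(n,"plate",m.sum(),cv2.minAreaRect(p[:,:2].astype(np.float32)))
    for lo,hi in((.06,.1),(.025,.033),(.04,.05)):
        m=(Q[...,2]>lo)&(Q[...,2]<hi)&(np.hypot(Q[...,0]-c[0],Q[...,1]-c[1])<.12)
        k,l,s,ce=cv2.connectedComponentsWithStats(m.astype(np.uint8))
        for i in range(1,k):
            if s[i,4]>5: print(n,lo,hi,s[i,4],ce[i].round(1),np.median(Q[l==i],0).round(4))
# plate by colour threshold: contour cast to z=.012
g=(im.min(-1)>120).astype(np.uint8);g[:, :265]=0;g[:,385:]=0;g[:145]=0;g[228:]=0
ct=max(cv2.findContours(g,0,1)[0],key=cv2.contourArea)[:,0]
w=np.array([cast("top",u,v,.012)[:2] for u,v in ct],np.float32);print("contour",cv2.minAreaRect(w))
for nm,u,v,z in(("vial",231,245,.08),("beaker",197,186,.06),("yellow",417,188,.058),("purple",467,212,.058),("tape",388,291,.03)):print(nm,cast("top",u,v,z).round(3))
```

```text
top roll [ 0.44681069 -0.06226048  0.058     ] 398 [ 0.4478259  -0.06595191  0.05580445] ((0.44796326756477356, -0.06644530594348907), 0.023885009810328484)
top plate 4273 ((0.5614256262779236, 0.1351851522922516), (0.1998985856771469, 0.12021170556545258), 80.39392852783203)
top 0.06 0.1 41 [294.7 178.1] [0.571  0.1978 0.079 ]
top 0.06 0.1 92 [322.8 211.1] [0.5072 0.1448 0.0852]
top 0.025 0.033 98 [371.  177.6] [0.5778 0.0489 0.0316]
top 0.025 0.033 157 [333.4 193.4] [0.5447 0.1236 0.0316]
top 0.025 0.033 21 [355.6 180.9] [0.5703 0.0808 0.031 ]
top 0.025 0.033 8 [360.2 196.6] [0.539  0.0704 0.0305]
top 0.04 0.05 104 [345.3 172.8] [0.5844 0.1012 0.0463]
top 0.04 0.05 6 [297.3 182. ] [0.5671 0.1956 0.043 ]
scene roll [ 0.44681069 -0.06226048  0.058     ] 435 [ 0.4456776  -0.06837105  0.05439606] ((0.44798263907432556, -0.06750653684139252), 0.024965772405266762)
scene plate 2147 ((0.559641420841217, 0.13467299938201904), (0.20121310651302338, 0.11992289125919342), 80.52793884277344)
scene 0.06 0.1 56 [319.5 166.8] [0.5695 0.1953 0.0722]
scene 0.06 0.1 137 [309.3 187.7] [0.5038 0.1394 0.0763]
scene 0.025 0.033 17 [319.4 183.6] [0.5693 0.1953 0.0295]
scene 0.025 0.033 342 [336.1 205.3] [0.5539 0.1162 0.0304]
scene 0.025 0.033 141 [367.2 217.6] [0.5756 0.0452 0.03  ]
scene 0.025 0.033 17 [344.8 218.4] [0.5383 0.0685 0.0301]
scene 0.04 0.05 21 [319.4 177.8] [0.5679 0.1948 0.0451]
scene 0.04 0.05 76 [353.4 196.9] [0.5827 0.097  0.0466]
scene 0.04 0.05 38 [309.4 201. ] [0.502  0.1378 0.0448]
contour ((0.5591363906860352, 0.13595542311668396), (0.20173440873622894, 0.12620757520198822), 80.42555236816406)
vial [0.445 0.32  0.08 ]
beaker [0.561 0.391 0.06 ]
yellow [ 0.552 -0.038  0.058]
purple [ 0.504 -0.133  0.058]
tape [0.351 0.019 0.03 ]
```

View pics/crop.png

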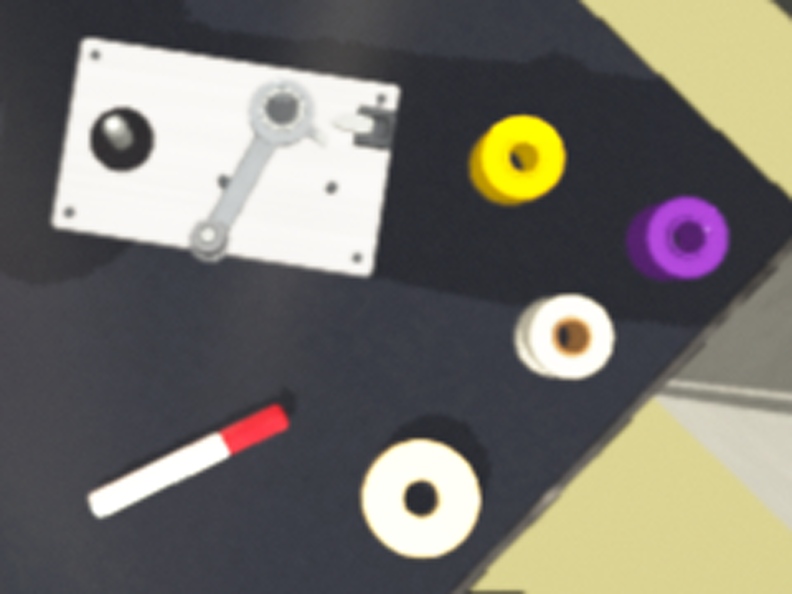

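The crop confirms it: the white roll with the brown cardboard core is at crop (570,335), which is image (431,242). It measures 0.056 m tall at (0.448,-0.067). Pivot, idler and spindle spacings agree with the given 90 and 84 mm.

>>> jog_arm(motion=[0.0116, -0.0379, 0, 0, 0.0116, -0.0379, 0, 0, 0.0116, -0.0379, 0, 0, 0.0116, -0.0379, 0, 0, 0.0116, -0.0379, 0, 0, 0.0116, -0.0379, 0, 0, 0.0116, -0.0379, 0, 0, 0.0116, -0.0379, 0, 0], gripper=-1)

```text
t: 0.77
ee_pos: [0.3557, 0.2342, 0.2311]
tcp_rot: [-180.0, 0.0, -26.0]
wrist_force: [0.7, 1.1, -0.4]
finger_gap: 0.0855
grasp_force: 0.0
```

>>> jog_arm(motion=[0.0116, -0.0379, 0, 0, 0.0116, -0.0379, 0, 0, 0.0116, -0.0379, 0, 0, 0.0116, -0.0379, 0, 0, 0.0116, -0.0379, 0, 0, 0.0116, -0.0379, 0, 0, 0.0116, -0.0379, 0, 0, 0.0116, -0.0379, 0, 0])

```text
t: 1.43
ee_pos: [0.4486, -0.0692, 0.2312]
tcp_rot: [-180.0, -0.0, -26.0]
wrist_force: [1.3, 1.3, -0.1]
finger_gap: 0.0852
grasp_force: 0.0
```

Run:
```python
from h import *
print(cast("top",297,181.8,.016))
o=env.get_obs();print(o["ee_pos"],o["tcp_rot"],o["qpos"],o["wrist_force"])
```

```text
[0.57196944 0.19868466 0.016     ]
[ 0.44855687 -0.06920844  0.23119714] [-1.79974787e+02 -1.38871679e-02 -2.59969379e+01] [ 1.68760936e+01 -2.05208548e+01 -1.53595589e+01 -9.06554347e-03
 -9.51339642e+01  4.71261582e+01] [ 1.33242169  1.3367301  -0.11782111]
```

>>> jog_arm(motion=[0, 0.002, -0.03, 0, 0, 0, -0.035, 0, 0, 0, -0.035, 0, 0, 0, -0.035, 0, 0, 0, -0.03, 0, 0, 0, -0.025, 0, 0, 0, -0.015, 0, 0, 0, -0.01, 0])

```text
t: 2.1
ee_pos: [0.4471, -0.0654, 0.0136]
tcp_rot: [179.9, 0.2, -26.0]
wrist_force: [0.5, 0.3, 1.0]
finger_gap: 0.0857
grasp_force: 0.0
```

>>> jog_arm(motion=[0, 0, 0, 0, 0, 0, 0, 0, 0, 0, 0, 0, 0, 0, 0, 0, 0, 0, 0, 0, 0, 0, 0, 0, 0, 0, 0, 0, 0, 0, 0, 0], gripper=1, grip_force=25)

```text
t: 2.77
ee_pos: [0.4498, -0.065, 0.018]
tcp_rot: [-179.9, -0.2, -26.0]
wrist_force: [-1.4, 0.4, 6.1]
finger_gap: 0.0475
grasp_force: 26.4
```

>>> jog_arm(motion=[0, 0, 0.01, 0, 0, 0, 0.02, 0, 0, 0, 0.03, 0, 0, 0, 0.03, 0, 0, 0, 0.02, 0, 0, 0, 0.01, 0, 0, 0, 0, 0, 0, 0, 0, 0])

```text
t: 3.43
ee_pos: [0.4482, -0.0649, 0.1354]
tcp_rot: [-180.0, 0.1, -26.0]
wrist_force: [-0.6, -0.4, -1.5]
finger_gap: 0.0481
grasp_force: 26.1
```

Run:
```python
from h import *
o=env.get_obs();print(o["ee_pos"],o["finger_gap"],o["wrist_force"])
for n in("top","scene"):
    im,d=env.camera(n); cv2.imwrite(f"pics/{n}1.png",im); np.save(f"{n}1.npy",d)
a=cv2.imread("pics/scene1.png");b=cv2.imread("pics/top1.png")
x,y=proj("scene",o["ee_pos"]).astype(int);X,Y=proj("top",o["ee_pos"]).astype(int);print(x,y,X,Y)
c=lambda i,x,y:cv2.resize(i[max(y-75,0):y+75,max(x-75,0):x+75],(400,400))
cv2.imwrite("pics/c1.png",np.hstack([c(a,x,y),c(b,X,Y)]))
```

```text
[ 0.44824064 -0.06487245  0.13543299] 0.04813436889263768 [-0.63837251 -0.44843035 -1.54318858]
356 229 441 241
```

View pics/c1.png

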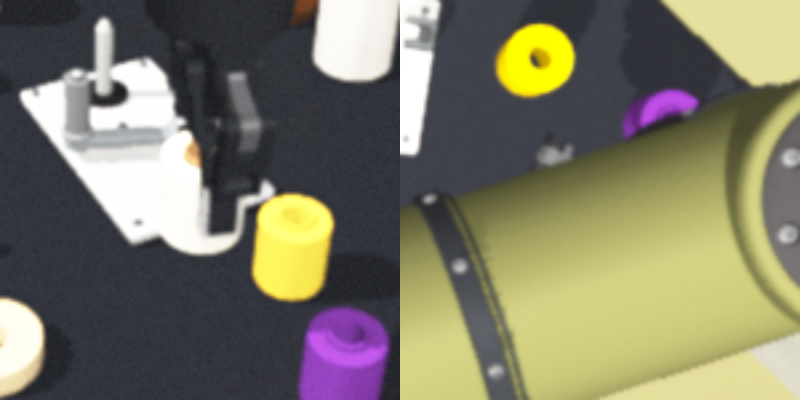

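The roll is held square between the pads: scene crop (200,190), with the bore near TCP centre. The top view is hidden by the arm.

>>> jog_arm(motion=[0.0077, 0.0165, 0, 0, 0.0154, 0.033, 0, 0, 0.0154, 0.033, 0, 0, 0.0154, 0.033, 0, 0, 0.0154, 0.033, 0, 0, 0.0154, 0.033, 0, 0, 0.0154, 0.033, 0, 0, 0.0154, 0.033, 0, 0])

```text
t: 4.2
ee_pos: [0.5638, 0.1838, 0.134]
tcp_rot: [179.8, 0.1, -26.0]
wrist_force: [0.9, 0.2, 0.4]
finger_gap: 0.0478
grasp_force: 26.2
```

>>> jog_arm(motion=[0.0076, 0.0167, 0, 0, 0, 0, 0, 0, 0, 0, 0, 0, 0, 0, 0, 0])

```text
t: 4.53
ee_pos: [0.571, 0.1984, 0.1347]
tcp_rot: [179.9, 0.1, -26.0]
wrist_force: [-0.6, -0.3, -1.1]
finger_gap: 0.0479
grasp_force: 26.2
```

Run:
```python
from h import *
o=env.get_obs();print(o["ee_pos"],o["tcp_rot"],o["finger_gap"],o["wrist_force"])
im,d=env.camera("scene"); cv2.imwrite("pics/scene2.png",im); np.save("scene2.npy",d)
e=np.array([.5715,.1988,.14])
x,y=proj("scene",e).astype(int);print(x,y,proj("scene",[.5715,.1988,.083]),proj("scene",[.5715,.1988,.118]),proj("scene",[.5715,.1988,.176]))
y0=y-50;x0=x-75
cv2.imwrite("pics/c2.png",cv2.resize(im[y0:y0+130,x0:x0+150],None,fx=4,fy=4,interpolation=cv2.INTER_CUBIC));print(x0,y0)
Q=cloud("scene",d);m=(im.min(-1)>170)&(Q[...,2]>.118)&(Q[...,2]<.165)&(np.hypot(Q[...,0]-.5715,Q[...,1]-.1988)<.045)
p=Q[m];print(len(p),p.min(0),p.max(0))
from scipy.optimize import least_squares
r=least_squares(lambda c:np.hypot(p[:,0]-c[0],p[:,1]-c[1])-.024,[.5715,.1988],loss="soft_l1",f_scale=.001);print(r.x)
# same fit for spindle from picture 0
d0=np.load("scene0.npy");Q=cloud("scene",d0);m=(Q[...,2]>.025)&(Q[...,2]<.073)&(np.hypot(Q[...,0]-.5715,Q[...,1]-.1988)<.02);p=Q[m]
r=least_squares(lambda c:np.hypot(p[:,0]-c[0],p[:,1]-c[1])-.0065,[.5715,.1988],loss="soft_l1",f_scale=.001);print(len(p),r.x)
```

```text
[0.57104153 0.19844115 0.1347209 ] [ 1.79859707e+02  7.49837516e-02 -2.60039253e+01] 0.047901149647568884 [-0.61832276 -0.32258029 -1.0735405 ]
319 137 [319.34198703 161.47386653] [319.4137362  146.84362124] [319.53984461 121.12907565]
244 87
354 [0.54458569 0.16404612 0.11841057] [0.58416674 0.21394224 0.16496791]
[0.56988925 0.19779909]
113 [0.5723443  0.19953265]
```

View pics/c2.png

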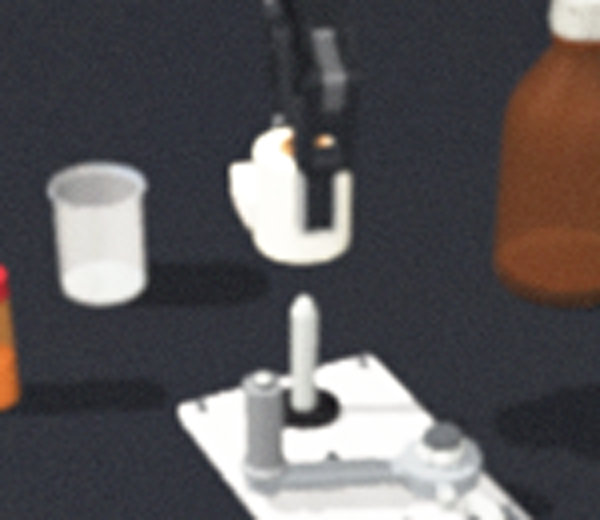

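The roll hangs right over the spindle: roll centre column is at about 302 and the spindle tip at (304,300). The depth fit suggests a nudge of about 1 mm away from the robot.

>>> jog_arm(motion=[0.001, 0.001, -0.01, 0, 0, 0, -0.015, 0, 0, 0, -0.01, 0, 0, 0, -0.008, 0, 0, 0, -0.008, 0, 0, 0, -0.008, 0, 0, 0, 0, 0])

```text
t: 5.17
ee_pos: [0.5718, 0.1996, 0.0751]
tcp_rot: [179.9, 0.1, -26.0]
wrist_force: [-0.3, 0.1, -1.2]
finger_gap: 0.048
grasp_force: 26.2
```

Run:
```python
from h import *
o=env.get_obs();print(o["ee_pos"],o["tcp_rot"],o["wrist_force"],o["wrist_torque"])
```

```text
[0.57184083 0.19957885 0.07512207] [ 1.79875986e+02  9.88707050e-02 -2.60174706e+01] [-0.34017304  0.10739299 -1.24109892] [0.02370018 0.03232469 0.00407984]
```

>>> jog_arm(motion=[0, 0, -0.01, 0, 0, 0, -0.01, 0, 0, 0, -0.008, 0, 0, 0, -0.006, 0, 0, 0, -0.004, 0, 0, 0, -0.002, 0, 0, 0, 0, 0])

```text
t: 5.75
ee_pos: [0.5726, 0.2, 0.0368]
tcp_rot: [180.0, 0.0, -26.0]
wrist_force: [-0.1, 0.9, -1.3]
finger_gap: 0.048
grasp_force: 26.2
```

>>> jog_arm(motion=[0, 0, -0.001, 0, 0, 0, -0.001, 0, 0, 0, -0.001, 0])

```text
t: 6.0
ee_pos: [0.5729, 0.2002, 0.0347]
tcp_rot: [-180.0, -0.0, -26.0]
wrist_force: [-1.1, 0.2, -0.8]
finger_gap: 0.0483
grasp_force: 26.2
```

>>> jog_arm(motion=[0, 0, -0.001, 0, 0, 0, -0.001, 0, 0, 0, -0.001, 0])

```text
t: 6.25
ee_pos: [0.5731, 0.2002, 0.034]
tcp_rot: [-180.0, -0.1, -26.0]
wrist_force: [-10.0, -0.6, 15.8]
finger_gap: 0.0476
grasp_force: 27.5
```

>>> jog_arm(motion=[0, 0, -0.001, 0, 0, 0, 0, 0])

```text
t: 6.42
ee_pos: [0.5734, 0.2002, 0.034]
tcp_rot: [-179.9, -0.1, -25.9]
wrist_force: [-7.2, -0.9, 13.2]
finger_gap: 0.0478
grasp_force: 27.3
```

Contact came at the expected seating height, so I release.

>>> jog_arm(motion=[0, 0, 0.002, 0, 0, 0, 0, 0, 0, 0, 0, 0, 0, 0, 0, 0, 0, 0, 0, 0], gripper=-0.5)

```text
t: 6.83
ee_pos: [0.5726, 0.1999, 0.0318]
tcp_rot: [180.0, 0.0, -26.0]
wrist_force: [-0.1, -0.5, -0.6]
finger_gap: 0.0641
grasp_force: 0.0
```

>>> jog_arm(motion=[0, 0, 0.01, 0, 0, 0, 0.02, 0, 0, 0, 0.03, 0, 0, 0, 0.03, 0, 0, 0, 0.02, 0, 0, 0, 0, 0, 0, 0, 0, 0])

```text
t: 7.42
ee_pos: [0.5734, 0.2005, 0.1445]
tcp_rot: [-179.8, -0.1, -26.0]
wrist_force: [-0.1, 0.4, -1.7]
finger_gap: 0.0641
grasp_force: 0.0
```

Run:
```python
from h import *
o=env.get_obs();print(o["ee_pos"],o["finger_gap"],o["wrist_force"])
im,d=env.camera("scene"); cv2.imwrite("pics/scene3.png",im)
Q=cloud("scene",d)
m=(im.min(-1)>150)&(Q[...,2]>.06)&(Q[...,2]<.09)&(np.hypot(Q[...,0]-.5725,Q[...,1]-.1995)<.03);p=Q[m];print(len(p),np.percentile(p[:,2],[5,50,90,97]))
m=(Q[...,2]>.04)&(Q[...,2]<.085)&(np.hypot(Q[...,0]-.506,Q[...,1]-.143)<.02);p=Q[m]
from scipy.optimize import least_squares
print(len(p),least_squares(lambda c:np.hypot(p[:,0]-c[0],p[:,1]-c[1])-.01,[.506,.143],loss="soft_l1",f_scale=.001).x)
cv2.imwrite("pics/c3.png",cv2.resize(im[110:250,240:400],None,fx=4,fy=4,interpolation=cv2.INTER_CUBIC))
```

```text
[0.57341069 0.20049945 0.14454646] 0.06408737147259372 [-0.12241497  0.37047996 -1.6907285 ]
284 [0.0617916  0.06958847 0.07289525 0.07890336]
206 [0.50793878 0.14592534]
```

View pics/c3.png

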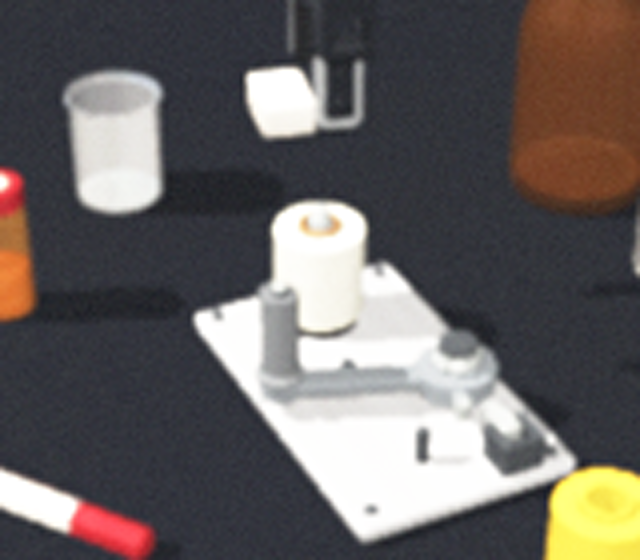

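The roll sits on the flange with its top at about 74 mm, crop (320,220), and the vial and beaker are untouched. The idler is at crop (280,340), world (0.508,0.145), 84 mm from the spindle as given.

>>> jog_arm(motion=[-0.013, -0.011, 0, 0, -0.026, -0.022, 0, 0, -0.026, -0.0215, 0, 0, 0, 0, 0, 0, 0, 0, 0, 0, 0, 0, 0, 0], gripper=0)

```text
t: 7.97
ee_pos: [0.5075, 0.1455, 0.1417]
tcp_rot: [180.0, 0.0, -26.0]
wrist_force: [1.2, 0.6, -0.5]
finger_gap: 0.0426
grasp_force: 0.0
```

Run:
```python
from h import *
o=env.get_obs();print(o["ee_pos"],o["finger_gap"],o["wrist_force"])
```

```text
[0.50750681 0.14546261 0.14168436] 0.04261345161680172 [ 1.18187592  0.56383116 -0.49801219]
```

>>> jog_arm(motion=[0, 0, -0.015, 0, 0, 0, -0.02, 0, 0, 0, -0.02, 0, 0, 0, -0.018, 0, 0, 0, -0.014, 0, 0, 0, -0.008, 0, 0, 0, 0, 0])

```text
t: 8.55
ee_pos: [0.5068, 0.1453, 0.0445]
tcp_rot: [179.8, 0.2, -26.0]
wrist_force: [-0.5, -0.1, -0.3]
finger_gap: 0.0427
grasp_force: 0.0
```

>>> jog_arm(motion=[0, 0, 0, 0, 0, 0, 0, 0, 0, 0, 0, 0, 0, 0, 0, 0, 0, 0, 0, 0], gripper=1, grip_force=30)

```text
t: 8.97
ee_pos: [0.5084, 0.1459, 0.0483]
tcp_rot: [-179.9, -0.1, -26.0]
wrist_force: [0.6, -0.2, 1.9]
finger_gap: 0.0186
grasp_force: 29.4
```

>>> jog_arm(motion=[-0.0021, -0.004, 0, 0.05, -0.002, -0.004, 0, 0.05, -0.0017, -0.0042, 0, 0.05, -0.0016, -0.0042, 0, 0.05, -0.0012, -0.0043, 0, 0.05, -0.0012, -0.0044, 0, 0.05, -0.0008, -0.0044, 0, 0.05, -0.0007, -0.0045, 0, 0.05])

```text
t: 9.63
ee_pos: [0.4974, 0.1135, 0.0483]
tcp_rot: [-179.8, -0.2, -2.9]
wrist_force: [1.3, 5.8, 0.6]
finger_gap: 0.0184
grasp_force: 29.6
```

>>> jog_arm(motion=[-0.0003, -0.0045, 0, 0.05, -0.0003, -0.0045, 0, 0.05, 0.0001, -0.0045, 0, 0.05, 0.0001, -0.0045, 0, 0.05, 0.0005, -0.0045, 0, 0.05, 0.0006, -0.0044, 0, 0.05, 0.001, -0.0044, 0, 0.05, 0.001, -0.0044, 0, 0.05])

```text
t: 10.3
ee_pos: [0.5, 0.0774, 0.0483]
tcp_rot: [-179.9, -0.2, 20.0]
wrist_force: [1.5, 6.1, -0.4]
finger_gap: 0.0188
grasp_force: 29.7
```

>>> jog_arm(motion=[0, 0, 0, 0, 0, 0, 0, 0, 0, 0, 0, 0, 0, 0, 0, 0])

```text
t: 10.63
ee_pos: [0.5, 0.0775, 0.0483]
tcp_rot: [-179.9, -0.2, 19.8]
wrist_force: [1.3, 6.0, 1.1]
finger_gap: 0.0182
grasp_force: 29.7
```

Run:
```python
from h import *
o=env.get_obs();p=o["ee_pos"];print(p,o["tcp_rot"],o["finger_gap"],o["wrist_force"],o["grasp_force"])
a0=np.arctan2(.0447,-.0776);print("theta",(np.arctan2(p[1]-.101,p[0]-.5853)-a0)%(2*np.pi),np.hypot(p[1]-.101,p[0]-.5853))
im,d=env.camera("scene"); cv2.imwrite("pics/c4.png",cv2.resize(im[110:250,210:400],None,fx=4,fy=4,interpolation=cv2.INTER_CUBIC))
```

```text
[0.50002239 0.07751446 0.04828578] [-179.88840735   -0.22285889   19.82360447] 0.018194606703441127 [1.28023305 5.97148687 1.07846663] 29.73308354616165
theta 0.7913476848420906 0.08845248495600189
```

View pics/c4.png

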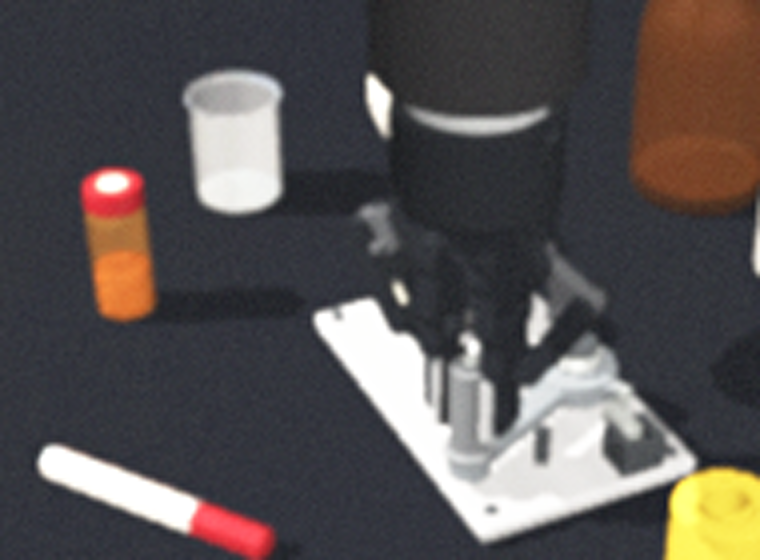

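The pinched idler at crop (468,410) is swung back to about 0.79 rad and steady, with a 6 N spring load. The roll is hidden behind the gripper, and the vial and beaker are in place.

```bash
python3 -c "
from workcell import env
print(env.finish_job())"
```

```text
the job is handed in; nothing more can be done
None
```

I loaded the paper roll fully down on the spindle and let it go, then handed the job in with the gripper holding the tensioner roller steadily at about 0.79 rad (0.68 needed); the vial and beaker were not touched, and the job took about 11 s.

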